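# Find the rocking tub lid and hold it home

## Robot

A 7-joint arm with a two-finger parallel gripper is mounted at the origin on the work surface. World frame = base frame: x ahead of the robot, y to its left, z up, the work surface at z = 0. Lengths are in m, angles in rad, forces in N, time in s.
With the tool pointing down it reaches from about 0.4 to 0.875 m from the base axis. Payload 19.3 kg.
Tool frame: the origin (TCP) lies midway between the tips of the shut fingers; the grasp point (between the pads) lies 19 mm behind it (bot.pinch_z is the distance from the TCP to the grasp point, in m); z points along the fingers, y is the line along which they close (so a half turn about z gives the same grasp; the last joint's range is limited). The gripper opens to 85 mm and grips with 20 to 120 N. Pads are 22 mm wide; open, the fingers measure 114 mm over their backs; the gripper's body (76 mm by 85 mm) begins 54 mm behind the grasp point. The pads swing forward as they close: fully open they stand 13 mm farther back than shut.
Start: joints at [1.129, 0.521, -0.036, 1.599, 0.021, 1.021, -0.113], TCP at [0.227, -0.582, 0.231] pointing down, gripper open.
Joint ranges: [-2.91, 2.91], [-0.3, 2.13], [-1.5, 1.42], [0.17, 2.43], [-1.26, 4.41], [0.16, 1.93], [-2.52, 2.52]. Speed limits (rad/s): [1.89, 1.89, 2.39, 2.39, 3.01, 3.01, 3.01].

## Interface

Orientations are given as [roll, pitch, yaw] about the fixed x, y, z axes, in that order (R = Rz(yaw) Ry(pitch) Rx(roll)).
In Python, from workcell import observe, viewer, bot gives the robot as it stands. The module is installed in compiled form; this text tells all that it offers.
- The arm moves only by the tool play_rows, never from a script. Its argument "motion" is a list of rows, each a list of 7 numbers: the shift along the tool's x, y, z in cm, then the turn, a rotation vector about the tool's x, y, z in rad, then the opening, from -1 (shut) to 1 (fully open), so that 0 is half open. A call has exactly 5 rows; each row is the pose to reach, as a shift and turn from the pose commanded when the call began, along the tool's axes at that moment; what a row does not reach only later rows make up. A row lasts 1/10 s, in which the tool goes at most 50 mm and 8.59 degrees, less where a joint would pass 70% of its speed; a pose out of reach is approached as far as the arm can. A call with a gripper value outside its range is refused whole. The fingers move at their own pace and stop on an object; "squeeze" is the grip in N (left out, the last holds). Time passes only in rows, so rows that repeat a pose let the fingers close, or fill a call up. It gives the time, the measured TCP pose, the force, the opening and the grip force at its end, in the units of the state.
- observe(): the state, without advancing time (a new reading comes with each control period).
- viewer.grab_frame(name): name is "scene" or "top"; returns (picture, depth): 420x560x3 uint8, red, green, blue; 420x560 float32, m along the optical axis (not along the pixel's ray), 0 where there is no reading.
- viewer.camera_info(name): a dict with "fx", "fy", "cx", "cy" (pixels), "R" (3x3) and "t" (3): a world point X has camera coordinates R X + t. Camera axes: x right, y down, z forward; pixel columns grow to the right and rows downward; lengths in m; the calibration is good to about 2 mm. A picture is of the moment at which its call begins. camera_info takes no time and is no camera call.
- bot.job_done(): hands the job in; it is judged then, once.
The state is a dict: "clock": time; "qpos": joint angles; "qd": joint speeds; "joint_efforts": joint torques, N m; "position": TCP position; "tool_rot": TCP orientation; "force": force on the tool from outside, world axes, zero at the start; "moment": the same for the moment, N m; "grip_width": finger opening in m; "finger_force": force on a finger pad.
Only numpy, scipy, OpenCV 4.12 (cv2) and the standard library are available. Lean on these libraries where they do the work, as an engineer would, in place of code of your own. Each camera call takes 0.05 s, during which the arm holds its last target. There are 200 camera calls.

## Task

One of the four gesso tubs in the tray has a lid that is not home: it rocks when its edge is pressed, while the other three sit firm. Press on the lids with the fingertips to find it, then push that lid down in the middle until it is level and fully home, and finish while still holding it down so that I can tape it. Do not lift any lid, and leave the bauble, cup, jar and brush alone.

Things in the scene. Friction and masses are not known exactly. Their poses are not given: they have to be found in the camera images.
- lid_a: One of four identical plain white round snap lids on white tubs; any of them may be the loose one. 88 mm across, 16 mm high, flat top, 10 mm pull tab at the foot of its skirt. Origin: centre of the top face, 97 mm above the table at rest, the loose one too; z up, x towards the tab (any heading).
- lid_b: A lid identical in looks to lid_a, same origin and axes; any of the four may be the loose one. How the three firm lids behave: rigid and level wherever they are pressed.
- lid_c: A lid identical in looks to lid_a, same origin and axes; any of the four may be the loose one. How the loose lid behaves at its edge: it rests level on a springy seal; pressed 30 mm off its middle with 6 to 8 N, the edge there gives 3.5 to 5 mm and the lid tips by about 0.07 to 0.17 rad; let go, it comes back level.
- lid_d: A lid identical in looks to lid_a, same origin and axes; any of the four may be the loose one. How the loose lid behaves in the middle (within about 8 mm): it starts to sink at about 6 N and is home, level and 5 mm lower, at about 9 N, then rigid; 10 to 20 N hold it. It springs up when let go.
- tray: shallow blue tray, 150 x 500 x 24 mm, origin under its centre on the table, x across its depth, y along its length. The four tubs stand in a loose row along its y, about 116 mm apart, fixed in the tray.
- cup: small clear cup, 44 mm across the rim, 42 mm high, beyond the tray, with the bauble sitting in its mouth; origin under its centre. Leave alone.
- bauble_center (a point): centre of a plaster-white ball 60 mm across that sits loose in the cup's mouth, its top about 96 mm above the table. Leave alone.
- jar: glass jar, 58 mm across, 55 mm high, beyond the tray; origin under its centre. Leave alone.
- brush: paint brush, 190 mm long, lying on the table on the robot's side of the tray, along the tray; origin under its middle. Leave alone.
Things that resemble listed ones, but are neither listed nor needed, are in the scene too. Leave any purple or turquoise look-alike of the lid_c alone. Leave any red look-alike of the lid_a alone.

How it is judged:
By the outcome, as a careful person would: the job done as asked, in the order asked, and still so for the second after the job is handed in, while the arm keeps its last pose, push and grip.
It also fails if it takes over 48 s, if anything falls off the work surface, if the arm or the gripper's body presses on something with over 40 N, if the wrist force passes 120 N, or if a joint passes its speed limit or range.

## Working session

There is one attempt and no reset: what is moved stays moved. The work goes in short steps, Python scripts to look and compute and a tool call to move; the robot and the scene stay as the last step left them, time stands still between calls to the robot, and variables do not carry over. Pictures are saved under pics/ and viewed, at most 10 in all, crops included, and the job is handed in when it is done.

Besides the shell and the picture viewer there is one more tool, called after "Emit:" by a JSON object that holds its "fn" and its "kwargs". play_rows: Moves the arm, as the interface text tells. Its arguments: {"type":"object","properties":{"motion":{"type":"array"},"squeeze":{"type":"number"}},"required":["motion"]}

```bash
mkdir -p pics; cat > h.py <<'E'
import numpy as np,cv2
from workcell import observe,viewer,bot
def grab(n,f):
    p,d=viewer.grab_frame(n); cv2.imwrite('pics/'+f+'.png',p[:,:,::-1]); np.save('pics/'+f+'.npy',d); return p,d
def world(n,d):
    c=viewer.camera_info(n);v,u=np.mgrid[:420,:560]
    P=np.stack([(u-c['cx'])/c['fx']*d,(v-c['cy'])/c['fy']*d,d],-1)
    return (P-np.array(c['t']))@np.array(c['R'])
E
python3 - <<'E'
from h import *
grab('scene','s0');p,d=grab('top','t0');W=world('top',d)
m=((abs(W[...,2]-.097)<.006)&(d>0)).astype('uint8')
n,l,s,c=cv2.connectedComponentsWithStats(m)
for i in range(1,n):
    if s[i,4]>150: print(s[i],c[i],np.median(W[l==i],0),np.ptp(W[l==i],0),np.median(p[l==i],0))
print(observe())
E
```

```text
[ 32  77  30  29 429] [47.52680653 91.01398601] [0.86552248 0.53294148 0.09768892] [0.0648361  0.0640355  0.01193754] [153. 148. 136.]
[ 73 114  24  22 317] [ 84.17981073 123.99369085] [0.79278837 0.45456594 0.09540214] [0.04781665 0.04881048 0.01171381] [165. 160. 146.]
[199 156  17  17 160] [206.99375 163.4625 ] [0.70264971 0.19294733 0.09314574] [0.03481856 0.03383704 0.00770595] [167. 162. 148.]
[ 338  202   43   43 1421] [358.97044335 223.18930331] [ 0.57011373 -0.12017683  0.09647987] [0.08716686 0.08674956 0.01162651] [223. 219. 209.]
[ 285  208   43   42 1420] [305.91197183 228.47464789] [ 0.56101548 -0.01128115  0.09641985] [0.0856903  0.08613366 0.01111416] [225. 221. 213.]
[ 173  211   44   42 1423] [194.31482783 231.3851019 ] [0.5588143  0.21677147 0.09600146] [0.08514751 0.0882344  0.01112313] [224. 220. 211.]
[ 228  219   43   43 1433] [248.64480112 239.76552687] [0.53948215 0.10522809 0.0961679 ] [0.08678811 0.08578053 0.0115384 ] [227. 222. 215.]
[ 44 240   7 115 300] [ 47.49       297.47333333] [0.43102193 0.50682378 0.09707833] [0.22466038 0.02717109 0.01186702] [18
[... 310 characters left out ...]
ray([ 1.12882226,  0.52200685, -0.03633829,  1.59994516,  0.02119151,
        1.02112348, -0.11283711]), 'qd': array([ 6.32032304e-04, -1.20700352e-03,  4.19312669e-05, -3.19801017e-04,
       -1.14754444e-03, -6.16916154e-04, -6.81117703e-04]), 'joint_efforts': array([ 3.27242662e-03, -9.28474331e+01,  1.98402554e+00, -3.70525575e+01,
        1.79938821e-02,  5.43976435e-03,  9.01772660e-05]), 'position': array([ 0.22690441, -0.58201976,  0.23075258]), 'tool_rot': array([-3.14049636e+00,  6.52052106e-05,  3.71730881e-01]), 'force': array([-0.48322109,  0.03514967, -0.2567922 ]), 'moment': array([ 0.00987018,  0.01007282, -0.00942895]), 'finger_force': 0.0, 'grip_width': 0.08518352839743987}
```

```bash
python3 -c "
import cv2,numpy as np
a=cv2.imread('pics/s0.png');b=cv2.imread('pics/t0.png')
cv2.imwrite('pics/both.png',cv2.resize(np.hstack([a,b]),(800,300)))"
```

```text
(no output)
```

View pics/t0.png

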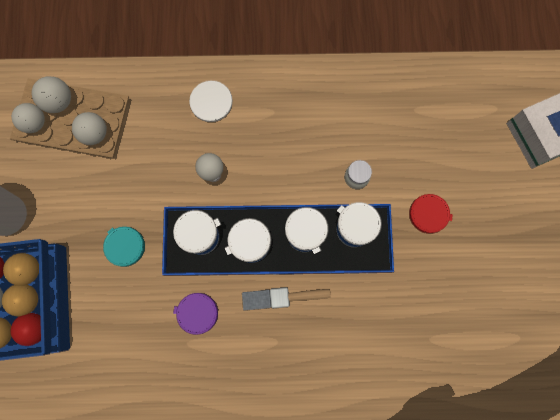

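View pics/s0.png

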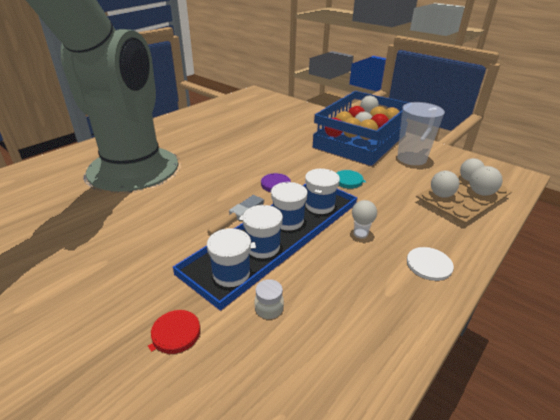

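The four white lids in the tray, at top pixels (194,231), (249,240), (306,228) and (359,223), are the candidates. The look-alikes are a white disc at (211,101), red at (430,213), turquoise at (124,246) and purple at (197,313). The bauble is at (210,166). All four lids measure 86 mm across at z≈0.096, as they should, and are about 114 mm apart.

```bash
python3 -c "
import cv2
b=cv2.imread('pics/t0.png')[145:285,150:410];cv2.imwrite('pics/crop.png',cv2.resize(b,None,fx=3,fy=3))"
```

```text
(no output)
```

View pics/crop.png

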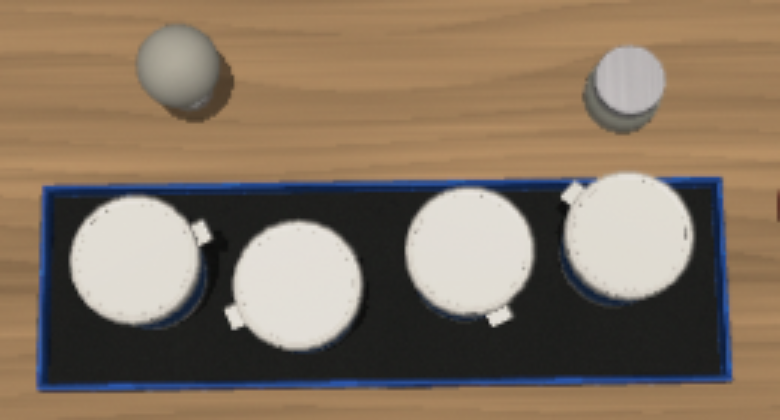

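Emit:
{"fn": "play_rows", "kwargs": {"motion": [[4, -2.8, 0, 0, 0, 0.12, -1], [8, -5.5, 0, 0, 0, 0.24, -1], [12, -8.3, 0, 0, 0, 0.372, -1], [16, -11, 0, 0, 0, 0.372, -1], [20, -13.8, 0, 0, 0, 0.372, -1]]}}

```text
clock: 0.6
position: [0.364, -0.3793, 0.2312]
tool_rot: [-3.142, 0.0, -0.001]
force: [1.7, -0.2, -0.1]
grip_width: 0.0124
finger_force: 0.0
```

The crop confirms four plain white tabbed lids in the tray, with the bauble and jar beyond it.

Emit:
{"fn": "play_rows", "kwargs": {"motion": [[2.6, -3.8, 1, 0, 0, 0, -1], [5.2, -7.6, 2, 0, 0, 0, -1], [7.8, -11.4, 3, 0, 0, 0, -1], [10.4, -15.2, 4, 0, 0, 0, -1], [13, -19, 5, 0, 0, 0, -1]]}}

```text
clock: 1.1
position: [0.494, -0.1894, 0.1808]
tool_rot: [-3.142, 0.0, -0.0]
force: [2.0, -0.7, -0.3]
grip_width: 0.0002
finger_force: 0.0
```

Emit:
{"fn": "play_rows", "kwargs": {"motion": [[2.3, -3.5, 2, 0, 0, 0, -1], [4.6, -7, 4, 0, 0, 0, -1], [4.6, -7, 6, 0, 0, 0, -1], [4.6, -7, 7, 0, 0, 0, -1], [4.6, -7, 7, 0, 0, 0, -1]]}}

```text
clock: 1.6
position: [0.5382, -0.1218, 0.1101]
tool_rot: [3.142, 0.003, -0.001]
force: [-0.2, 0.6, 0.3]
grip_width: 0.0
finger_force: 0.0
```

Emit:
{"fn": "play_rows", "kwargs": {"motion": [[0, 0, 0.6, 0, 0, 0, -1], [0, 0, 1.0, 0, 0, 0, -1], [0, 0, 1.2, 0, 0, 0, -1], [0, 0, 1.3, 0, 0, 0, -1], [0, 0, 1.3, 0, 0, 0, -1]]}}

```text
clock: 2.1
position: [0.5393, -0.1213, 0.0984]
tool_rot: [-3.142, -0.0, -0.0]
force: [-0.4, 0.3, -1.0]
grip_width: -0.0002
finger_force: 0.0
```

Emit:
{"fn": "play_rows", "kwargs": {"motion": [[0, 0, 0.1, 0, 0, 0, -1], [0, 0, 0.15, 0, 0, 0, -1], [0, 0, 0.2, 0, 0, 0, -1], [0, 0, 0.2, 0, 0, 0, -1], [0, 0, 0.2, 0, 0, 0, -1]]}}

```text
clock: 2.6
position: [0.5394, -0.1212, 0.0967]
tool_rot: [3.141, -0.0, -0.0]
force: [-2.5, 0.7, 7.7]
grip_width: -0.0002
finger_force: 4.1
```

Firm: 7.7 N with no give at z≈0.097. Next lid.

Emit:
{"fn": "play_rows", "kwargs": {"motion": [[0, 0, -1.3, 0, 0, 0, -1], [-0.3, -4, -1.5, 0, 0, 0, -1], [-0.6, -8, -1.5, 0, 0, 0, -1], [-0.8, -11, -1.2, 0, 0, 0, -1], [-0.8, -11, -0.8, 0, 0, 0, -1]]}}

```text
clock: 3.1
position: [0.5315, -0.0066, 0.1052]
tool_rot: [-3.14, -0.001, 0.005]
force: [1.1, -0.5, -0.0]
grip_width: 0.0001
finger_force: 0.0
```

Emit:
{"fn": "play_rows", "kwargs": {"motion": [[0, 0, 0.3, 0, 0, 0, -1], [0, 0, 0.6, 0, 0, 0, -1], [0, 0, 0.75, 0, 0, 0, -1], [0, 0, 0.8, 0, 0, 0, -1], [0, 0, 0.8, 0, 0, 0, -1]]}}

```text
clock: 3.6
position: [0.5313, -0.0116, 0.0963]
tool_rot: [3.142, 0.0, -0.001]
force: [-0.4, 0.6, 0.6]
grip_width: -0.0003
finger_force: 0.1
```

Emit:
{"fn": "play_rows", "kwargs": {"motion": [[0, 0, 0.05, 0, 0, 0, -1], [0, 0, 0.1, 0, 0, 0, -1], [0, 0, 0.1, 0, 0, 0, -1], [0, 0, 0.1, 0, 0, 0, -1], [0, 0, 0.1, 0, 0, 0, -1]]}}

```text
clock: 4.1
position: [0.5313, -0.0111, 0.0953]
tool_rot: [-3.142, 0.0, -0.0]
force: [-0.6, 0.2, 0.3]
grip_width: -0.0001
finger_force: 0.1
```

Emit:
{"fn": "play_rows", "kwargs": {"motion": [[0, 0, 0.1, 0, 0, 0, -1], [0, 0, 0.2, 0, 0, 0, -1], [0, 0, 0.2, 0, 0, 0, -1], [0, 0, 0.2, 0, 0, 0, -1], [0, 0, 0.2, 0, 0, 0, -1]]}}

```text
clock: 4.6
position: [0.5315, -0.0113, 0.0935]
tool_rot: [3.141, -0.0, -0.0]
force: [-1.6, -0.7, 6.0]
grip_width: 0.0001
finger_force: 3.3
```

```bash
python3 - <<'E'
from h import *
for n in('scene','top'):
    p,d=grab(n,n+'1');W=world(n,d)
    for c in [(.570,-.120),(.561,-.011),(.539,.105),(.559,.217)]:
        m=(np.hypot(W[...,0]-c[0],W[...,1]-c[1])<.038)&(abs(W[...,2]-.096)<.008)&(d>0)&(p.min(-1)>120)
        q=W[m]; s=np.linalg.lstsq(np.c_[q[:,:2]-c,np.ones(len(q))],q[:,2],rcond=None)[0]
        print(n,c,len(q),s.round(4))
print(observe()['force'],observe()['position'])
E
```

```text
scene (0.57, -0.12) 715 [ 0.001  -0.0006  0.0964]
scene (0.561, -0.011) 427 [ 0.1327 -0.0501  0.0957]
scene (0.539, 0.105) 415 [ 0.0011 -0.0035  0.096 ]
scene (0.559, 0.217) 342 [-0.0022 -0.0024  0.0959]
top (0.57, -0.12) 232 [ 0.0194 -0.0069  0.0963]
top (0.561, -0.011) 0 [0. 0. 0.]
top (0.539, 0.105) 1082 [0.0015 0.0026 0.0962]
top (0.559, 0.217) 1074 [0.    0.002 0.096]
[-1.47871181 -1.00783991  5.35079079] [ 0.53149072 -0.01126387  0.09351555]
```

The second lid tips by 0.13 rad under the press while its neighbours stay level, so it is the loose one. I'll release it, move to its middle and push.

Emit:
{"fn": "play_rows", "kwargs": {"motion": [[0, 0, -0.7, 0, 0, 0, -1], [0, 0, -1.3, 0, 0, 0, -1], [1.5, 0, -1.5, 0, 0, 0, -1], [3, 0, -1.3, 0, 0, 0, -1], [3, 0, -1.0, 0, 0, 0, -1]]}}

```text
clock: 5.2
position: [0.563, -0.0109, 0.1038]
tool_rot: [-3.141, -0.002, -0.0]
force: [0.1, -0.7, -0.6]
grip_width: -0.0002
finger_force: 0.0
```

Emit:
{"fn": "play_rows", "kwargs": {"motion": [[0, 0, 0.2, 0, 0, 0, -1], [0, 0, 0.5, 0, 0, 0, -1], [0, 0, 0.7, 0, 0, 0, -1], [0, 0, 0.8, 0, 0, 0, -1], [0, 0, 0.8, 0, 0, 0, -1]]}}

```text
clock: 5.7
position: [0.5608, -0.0112, 0.0953]
tool_rot: [3.142, 0.001, -0.0]
force: [-3.2, 0.2, 6.6]
grip_width: 0.0001
finger_force: 3.0
```

Emit:
{"fn": "play_rows", "kwargs": {"motion": [[0, 0, 0.1, 0, 0, 0, -1], [0, 0, 0.2, 0, 0, 0, -1], [0, 0, 0.25, 0, 0, 0, -1], [0, 0, 0.25, 0, 0, 0, -1], [0, 0, 0.25, 0, 0, 0, -1]]}}

```text
clock: 6.2
position: [0.5609, -0.0111, 0.093]
tool_rot: [3.142, 0.001, -0.0]
force: [-3.7, -0.1, 7.1]
grip_width: 0.0
finger_force: 3.7
```

Emit:
{"fn": "play_rows", "kwargs": {"motion": [[0, 0, 0.05, 0, 0, 0, -1], [0, 0, 0.1, 0, 0, 0, -1], [0, 0, 0.15, 0, 0, 0, -1], [0, 0, 0.15, 0, 0, 0, -1], [0, 0, 0.15, 0, 0, 0, -1]]}}

```text
clock: 6.7
position: [0.5609, -0.0112, 0.0919]
tool_rot: [3.141, 0.0, -0.0]
force: [-6.0, 0.1, 14.2]
grip_width: -0.0002
finger_force: 7.2
```

```bash
python3 - <<'E'
from h import *
n='scene';p,d=grab(n,'s2');W=world(n,d)
for c in [(.570,-.120),(.561,-.011),(.539,.105)]:
    m=(np.hypot(W[...,0]-c[0],W[...,1]-c[1])<.038)&(abs(W[...,2]-.094)<.007)&(d>0)&(p.min(-1)>120)
    q=W[m]; print(len(q),np.linalg.lstsq(np.c_[q[:,:2]-c,np.ones(len(q))],q[:,2],rcond=None)[0].round(4))
o=observe();print(o['force'],o['position'],o['clock'])
E
```

```text
727 [-0.0031  0.0038  0.0964]
415 [-0.0038 -0.0006  0.0911]
362 [-0.0013 -0.0069  0.0961]
[-6.89532975 -0.24894037 14.88114291] [ 0.56090753 -0.01113419  0.09187272] 6.75
```

View pics/s2.png

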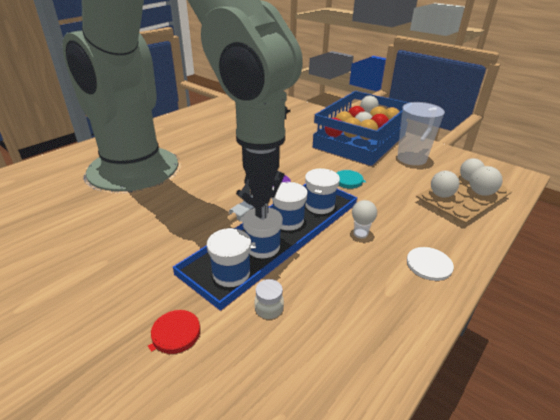

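The fingertips hold the lid at (263,215). It is level and 5 mm down at 14–15 N, and the bauble (364,212), jar (269,299) and brush are untouched. I'll hold for one more call to check it stays steady, then hand in.

Emit:
{"fn": "play_rows", "kwargs": {"motion": [[0, 0, 0, 0, 0, 0, -1], [0, 0, 0, 0, 0, 0, -1], [0, 0, 0, 0, 0, 0, -1], [0, 0, 0, 0, 0, 0, -1], [0, 0, 0, 0, 0, 0, -1]]}}

```text
clock: 7.25
position: [0.5609, -0.0112, 0.0919]
tool_rot: [3.142, 0.0, -0.0]
force: [-5.7, 0.6, 13.6]
grip_width: -0.0001
finger_force: 7.2
```

```bash
python3 -c "
from workcell import bot
print(bot.job_done())"
```

```text
the job is handed in; nothing more can be done
None
```

I found the loose lid (second from the right in the top view, at x 0.561, y −0.011), pushed it 5 mm down until level, and handed in still holding it at about 14 N; I pressed only it and the rightmost lid (firm), not the other two.

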